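# Find the heavy side of an ink roller on its balancing stand

### The job

Swing the keeper bar on the balancing stand fully shut until it clicks into its detent, then take the red crank and turn the roller at least one full turn, feeling for its hidden heavy side. Finish while still gripping the red crank, holding the roller still with its heavy side straight down, so that a balance weight can be stuck on top. Leave the keeper shut and the other things on the bench where they are.

Things in the scene. Friction and masses are not known exactly. Their poses are not given: they have to be found in the camera images.
- stand: Green balancing stand, fixed on the bench. Origin: centre of its underside; x away from the robot (give or take its yaw), z up. Base plate 220 (x) x 310 (y) x 12 mm. Uprights at y = -125 and +125 mm, 16 mm thick, 130 mm wide, 166 mm high, carry a black roller, 100 mm across, 190 mm long, along the stand's y, axis 155 mm high. Crank at the -y end, keeper bar on the +y upright.
- roller_axis (a point): Point on the roller's axis, fixed on the stand at (0, -208, 155) mm, level with the middle of the crank grip's length. Axes as the stand's. At roller value q the grip's middle is at this point + 50 mm * (sin q along stand x, cos q up). The heavy side cannot be seen, and its place relative to the crank changes each time; crank, arm and grip are balanced. (Rules: z of the hidden core, whose pose is not given, points to it.)
- roller (a joint): Turn of roller and crank about the stand's +y, rad, no stops, counts past a full turn. 0: crank straight up; positive: over the top to stand +x. Starts within -0.6 to 0.6. Seals with steady 0.25 N m friction hold it where it is left. The heavy side adds a torque of at most 0.15 to 0.23 N m, as the sine of its angle from vertical: easier while it comes down, harder while it goes up.
- crank_grip: Red round crank grip, 24 mm in diameter, 80 mm long, along the stand's y, free to turn on its pin (its own turn means nothing). Origin: the middle of the grip. The crank arm's near face is 50 mm to +y of that; free room all round the grip otherwise.
- keeper (a joint): Opening of the keeper bar about its vertical hinge, rad: 0 fully shut (end stop, bar along the stand's x, over the shaft), 1.0 to 1.5 at the start, at most 1.7; opening swings the knob from -x round to +y of the stand. A spring detent resists a little from about 0.15 rad (under 6 N at the knob), crest near 0.07 rad, then snaps the bar in.
- keeper_hinge (a point): On the keeper's vertical hinge axis, fixed on the stand at (50, 125, 176) mm. Axes as the stand's.
- keeper_knob (a point): Middle of the yellow upright round knob, 20 mm across, 40 mm high, on the free end of the steel keeper bar (16 mm wide, 8 mm thick). It is 203 mm above the bench, the bar's top 181 mm. At keeper value k it is, seen from above, at keeper_hinge + 115 mm * (-cos k along stand x, +sin k along stand y).
- ink_tin_red: Bystander, leave alone: ink tin with red label, 80 mm across, 70 mm high.
- ink_tin_blue: Bystander, leave alone: ink tin with blue label, 80 mm across, 70 mm high.
- oil_bottle: Bystander, leave alone: amber bottle with black cap, 60 mm across, 150 mm high.
- palette_knife: Bystander, leave alone: palette knife, 250 mm long, lying flat.
- brayer: Bystander, leave alone: small hand roller with wooden handle, 190 mm long, 115 mm wide, 38 mm high, lying flat.
- weight: Bystander, leave alone: small brass balance weight, 22 mm across, 12 mm high, lying on the stand's base plate near its front edge.

How it is judged:
By the outcome, as a careful person would: the job done as asked, in the order asked, and still so for the second after the job is handed in, while the arm keeps its last pose, push and grip.
It also fails if it takes over 72 s, if anything falls off the work surface, if the arm or the gripper's body presses on something with over 40 N, if the wrist force passes 120 N, or if a joint passes its speed limit or range.

### The arm

A 6-joint arm with a two-finger parallel gripper is mounted at the origin on the work surface. World frame = base frame: x ahead of the robot, y to its left, z up, the work surface at z = 0. Lengths are in m, angles in rad, forces in N, time in s.
With the tool pointing down it reaches from about 0.3 to 0.85 m from the base axis. Payload 5.4 kg.
Tool frame: the origin (TCP) lies midway between the tips of the shut fingers; the grasp point (between the pads) lies 19 mm behind it; x points along the fingers, y is the direction in which the jaws open and shut, and the axes are right-handed (so a half turn about x gives the same grasp; the last joint's range is limited). The gripper opens to 85 mm and grips with 20 to 120 N. Pads are 22 mm wide; open, the fingers measure 114 mm over their backs; the gripper's body (76 mm by 85 mm) begins 54 mm behind the grasp point. The pads swing forward as they close: fully open they stand 13 mm farther back than shut.
Start: joints at [1.047, 0.158, 1.597, -0, 1.386, -0.21], TCP at [0.177, 0.547, 0.231] pointing down, gripper open.
Joint ranges: [-2.91, 2.91], [-0.94, 2.29], [0.18, 2.7], [-1.29, 4.43], [0.17, 2.64], [-3, 3]. Speed limits (rad/s): [2.57, 2.57, 3.14, 3.14, 3.14, 3.14].

### API

Orientations are given as a rotation vector (axis times angle).
In Python, from rig import manip gives the robot as it stands. The module is installed in compiled form; this text tells all that it offers.
- The arm moves only by the tool apply_moves, never from a script. Its argument "motion" is a list of rows, each an object with "xyz": the shift along the world's x, y, z in cm, a list of three; "twist": the turn about the world's z in rad. A call has 1 to 5 rows; each row shifts and turns the pose as measured when the row begins; what a row does not reach is not made up. A row lasts 1/12 s, in which the tool goes at most 41.7 mm and 7.16 degrees, less where a joint would pass 70% of its speed; a pose out of reach is approached as far as the arm can. A call is refused whole if a number of a shift passes 4.17 or a number of a turn 0.125, either way. A call with a gripper value outside its range is refused whole. "gripper" is the finger opening in cm, from 0 to 8.54, set as the call begins (left out, the last holds). The fingers move at their own pace and stop on an object; "force" is the grip in N (left out, the last holds). Time passes only in rows, so rows that do not move let the fingers close. It gives the time, the measured TCP pose, the force and the opening at its end, in the units of the state.
- manip.observe(): the state, without advancing time (a new reading comes with each control period).
- manip.camera(name): name is "side" or "top" or "wrist"; returns a dict with "frame" (384x512x3 uint8, red, green, blue), "K" (3x3 intrinsics, pixels), "R" (3x3) and "t" (3): a world point X has camera coordinates R X + t. Camera axes: x right, y down, z forward; pixel columns grow to the right and rows downward; lengths in m; the calibration is good to about 2 mm. The wrist camera is an equidistant fisheye: a pixel r from the principal point sees the ray r / f radians off the axis. A picture is of the moment at which its call begins. There is no depth.
- manip.sign_off(): hands the job in, once; it reports no verdict.
Trained networks look in the newest picture that a camera, given by its name, has taken for a name from the list of things; names that differ only in an ending like _2 or _b are one class to them, and where a whole thing is asked for, a point or a joint stands for the part that bears it (a point fixed in the world has none). Each returns a list of dicts, best first, with "p" (0 to 1); they miss things now and then, are a little off and sometimes report something else, mostly with a low value. They report only what shows in the picture. A call takes as long as a camera call.
- manip.look_for(camera, name): "point" ([x, y, z] in m, in world coordinates, good to about 4 mm: the middle of the surface that is visible of it).
- manip.pinpoint(camera, name): "point" ([x, y, z] in m, in world coordinates, good to about 4 mm: a listed point, or the origin of a listed thing).
The state is a dict: "t": time; "joints": joint angles; "joint_vel": joint speeds; "tau": joint torques, N m; "tool_pos": TCP position; "tool_rot": TCP orientation; "wrist_force": force on the tool from outside, world axes, zero at the start; "moment": the same for the moment, N m; "grip_width": finger opening in m.
Only numpy, scipy, OpenCV 4.12 (cv2) and the standard library are available. Lean on these libraries where they do the work, as an engineer would, in place of code of your own. Each camera call takes 0.05 s, during which the arm holds its last target. There are 200 camera calls.

## Working session

There is one attempt and no reset: what is moved stays moved. The work goes in short steps, Python scripts to look and compute and a tool call to move; the robot and the scene stay as the last step left them, time stands still between calls to the robot, and variables do not carry over. Pictures are saved under pics/ and viewed, about 8 in all and at most 12, crops included, and the job is handed in when it is done.

Besides the shell and the picture viewer there is one more tool, called after "Request:" by a JSON object that holds its "name" and its "arguments", one argument or row to a line. apply_moves: Moves the arm, as the interface text tells. Its arguments: {"type":"object","properties":{"motion":{"type":"array"},"gripper":{"type":"number"},"force":{"type":"number"}},"required":["motion"]}

```bash
mkdir -p pics
python3 - <<'E'
from rig import manip
import cv2,numpy as np
s=manip.observe();print(s['t'],s['tool_pos'],s['tool_rot'],s['grip_width'])
ims=[]
for c in ['side','top']:
    d=manip.camera(c);ims.append(d['frame'])
    for n in ['stand','roller_axis','crank_grip','keeper_hinge','keeper_knob']:
        r=manip.pinpoint(c,n)
        print(c,n,[(np.round(x['point'],3),round(x['p'],2)) for x in r[:2]])
    for n in ['ink_tin_red','ink_tin_blue','oil_bottle','palette_knife','brayer','weight']:
        r=manip.pinpoint(c,n)
        print(c,n,[(np.round(x['point'],3),round(x['p'],2)) for x in r[:1]])
for c,i in zip('st',ims): cv2.imwrite(f'pics/{c}0.png',cv2.resize(i[:,:,::-1],None,fx=1.5,fy=1.5))
E
```

```text
0.0 [0.17720173 0.54636705 0.23028783] [ 0.24481742  1.55741882 -0.24768921] 0.0852196799331293
side stand [(array([0.542, 0.118, 0.003]), 0.93)]
side roller_axis [(array([ 0.588, -0.09 ,  0.156]), 0.97)]
side crank_grip [(array([ 0.574, -0.095,  0.201]), 0.48)]
side keeper_hinge [(array([0.562, 0.255, 0.176]), 0.77)]
side keeper_knob [(array([0.487, 0.336, 0.201]), 0.75)]
side ink_tin_red [(array([ 0.628, -0.385,  0.001]), 0.69)]
side ink_tin_blue [(array([ 0.493, -0.413, -0.006]), 0.76)]
side oil_bottle [(array([0.554, 0.407, 0.001]), 0.7)]
side palette_knife [(array([ 0.341, -0.25 , -0.002]), 0.84)]
side brayer [(array([ 0.383,  0.408, -0.002]), 0.82)]
side weight [(array([0.46 , 0.047, 0.012]), 0.52)]
top stand [(array([0.538, 0.114, 0.   ]), 0.64)]
top roller_axis []
top crank_grip [(array([ 0.571, -0.091,  0.203]), 0.54)]
top keeper_hinge [(array([0.56 , 0.254, 0.173]), 0.56), (array([ 0.552,  0.407, -0.001]), 0.35)]
top keeper_knob [(array([0.488, 0.341, 0.203]), 0.9)]
top ink_tin_red [(array([ 0.629, -0.383, -0.002]), 0.95)]
top ink_tin_blue [(array([ 0.495, -0.42 , -0.001]), 0.73)]
top oil_bottle [(array([ 0.552,  0.407, -0.   ]), 0.55)]
top palette_knife [(array([ 0.343, -0.246,  0.003]), 0.72)]
top brayer [(array([0.383, 0.405, 0.001]), 0.98)]
top weight [(array([0.463, 0.048, 0.011]), 0.59)]
```

View pics/s0.png

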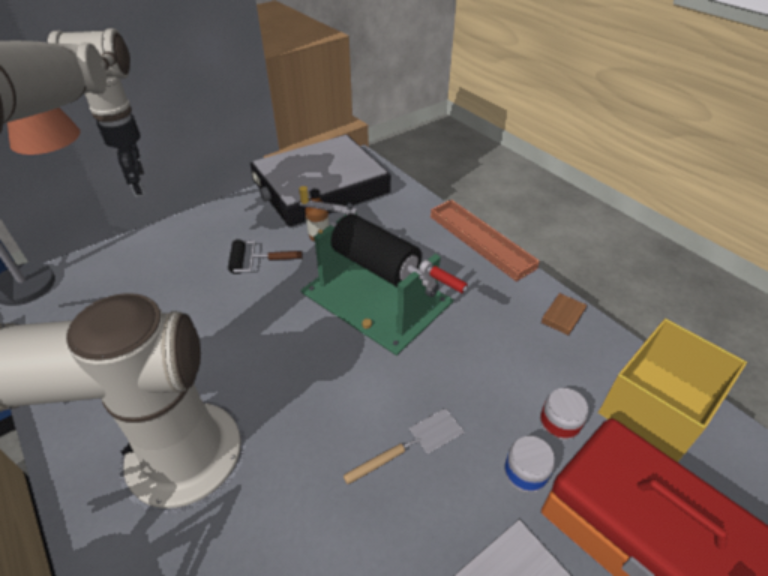

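View pics/t0.png

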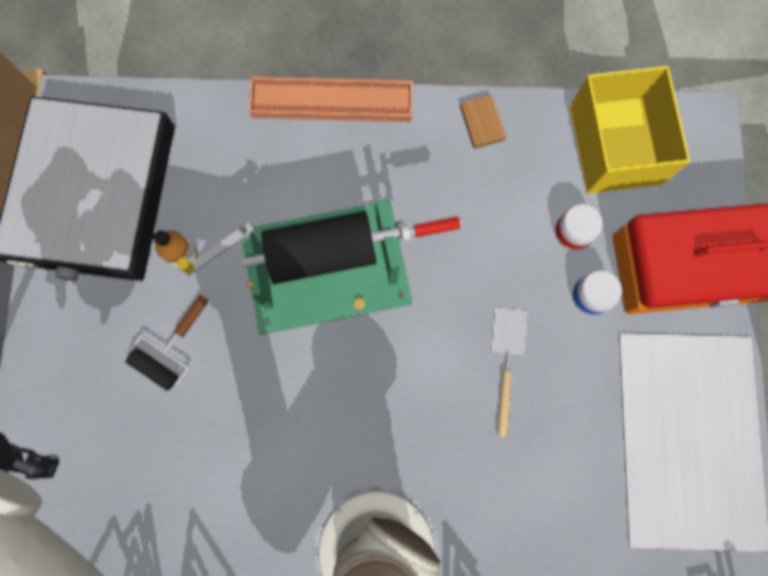

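```bash
cat > h.py <<'E'
import numpy as np
from scipy.optimize import least_squares
from scipy.spatial.transform import Rotation as Ro
def jaw(s):
    R=Ro.from_rotvec(s['tool_rot']).as_matrix();return R[:,0],np.arctan2(R[1,1],R[0,1])
E
python3 - <<'E'
from h import *
from rig import manip
P=[((0,0),(.542,.118)),((0,0),(.538,.114)),((0,-.208),(.588,-.09)),((.05,.125),(.562,.255)),((.05,.125),(.56,.254))]
def f(v):
    c,s=np.cos(v[2]),np.sin(v[2]);R=np.array([[c,-s],[s,c]])
    return np.concatenate([R@a+v[:2]-np.array(b) for a,b in P])
v=least_squares(f,[.54,.116,.2]);print(v.x,v.fun)
x,y,w=v.x;c,s=np.cos(w),np.sin(w);R=np.array([[c,-s],[s,c]])
h=R@[.05,.125]+v.x[:2];print('hinge',h,'axis',R@[0,-.208]+v.x[:2])
d=np.array([.4875,.3385])-h;print('k',np.pi-np.arctan2(d[1],d[0])+w,np.hypot(*d))
for k in [1.0,.9,.7,.5,.3,.15,.07,0,-.03]: print(k,h+R@[-.115*np.cos(k),.115*np.sin(k)])
print(jaw(manip.observe()))
E
```

```text
[0.54041817 0.11749412 0.22815184] [-0.00158183 -0.00050588  0.00241817  0.00349412 -0.00053688  0.00488422
 -0.00114973 -0.00443623  0.00085027 -0.00343623]
hinge [0.56085027 0.25056377] axis [ 0.58746312 -0.08511578]
k 1.103739787025601 0.11451219766474495
1.0 [0.47843864 0.33077176]
0.9 [0.47084292 0.32214362]
0.7 [0.45841635 0.30283509]
0.5 [0.4500735  0.28144267]
0.3 [0.44614697 0.2588192 ]
0.15 [0.44620128 0.24158545]
0.07 [0.44728546 0.23245203]
0 [0.44883037 0.22455334]
-0.03 [0.44966097 0.22120495]
(array([-1.60456827e-05, -3.58350905e-05, -9.99999999e-01]), np.float64(1.257080399592569))
```

Request:
{"name": "apply_moves", "arguments": {
  "motion": [
    {"xyz":[2.4,-1.5,1.2],"twist":0},
    {"xyz":[2.6,-1.7,1.2],"twist":0},
    {"xyz":[2.6,-1.7,1.2],"twist":0},
    {"xyz":[2.6,-1.7,1.2],"twist":0},
    {"xyz":[2.6,-1.7,1.2],"twist":0}
  ],
  "gripper": 7,
  "force": 25
}}

```text
t: 1.62
tool_pos: [0.3028, 0.4616, 0.2895]
tool_rot: [0.233, 1.563, -0.242]
wrist_force: [0.2, 0.9, 0.5]
grip_width: 0.0698
```

Request:
{"name": "apply_moves", "arguments": {
  "motion": [
    {"xyz":[2.6,-1.7,0.4],"twist":0},
    {"xyz":[2.6,-1.7,0],"twist":0},
    {"xyz":[2.6,-1.7,0],"twist":0},
    {"xyz":[2.6,-1.7,0],"twist":0},
    {"xyz":[2.6,-1.7,0],"twist":0}
  ]
}}

```text
t: 2.03
tool_pos: [0.44, 0.3727, 0.2992]
tool_rot: [0.238, 1.557, -0.236]
wrist_force: [0.6, 0.9, 0.3]
grip_width: 0.0701
```

Request:
{"name": "apply_moves", "arguments": {
  "motion": [
    {"xyz":[2.5,-1.8,-1.0],"twist":0},
    {"xyz":[2.1,-1.6,-2.0],"twist":0},
    {"xyz":[0,0,-1],"twist":0},
    {"xyz":[0,0,0],"twist":0}
  ]
}}

```text
t: 2.37
tool_pos: [0.4939, 0.3326, 0.2592]
tool_rot: [0.245, 1.551, -0.241]
wrist_force: [-0.6, 0.3, -0.8]
grip_width: 0.07
```

Run:
```python
from h import *
from rig import manip
import cv2
d=manip.camera('wrist');r=manip.pinpoint('wrist','keeper_knob')
print([(x['point'],x['p']) for x in r[:2]]);s=manip.observe();print(s['t'],s['tool_pos'],s['wrist_force'])
cv2.imwrite('pics/w1.png',d['frame'][:,:,::-1])
```

```text
[([0.4887, 0.3391, 0.201], 0.69)]
2.4667 [0.49373495 0.33362617 0.2610562 ] [-0.13282563  0.85341997  0.16641311]
```

View pics/w1.png

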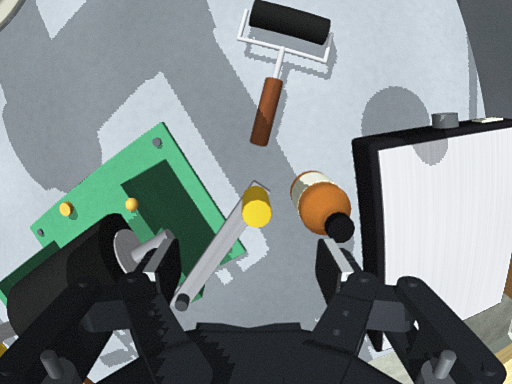

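Request:
{"name": "apply_moves", "arguments": {
  "motion": [
    {"xyz":[-0.5,0.6,-2.4],"twist":0},
    {"xyz":[0,0,-2.4],"twist":0},
    {"xyz":[0,0,-2.2],"twist":0},
    {"xyz":[0,0,0],"twist":0}
  ]
}}

```text
t: 2.8
tool_pos: [0.4879, 0.3448, 0.196]
tool_rot: [0.245, 1.541, -0.228]
wrist_force: [0.8, -0.5, -0.6]
grip_width: 0.07
```

Request:
{"name": "apply_moves", "arguments": {
  "motion": [
    {"xyz":[0,0,0],"twist":0},
    {"xyz":[0,0,0],"twist":0},
    {"xyz":[0,0,0],"twist":0},
    {"xyz":[0,0,0],"twist":0},
    {"xyz":[0,0,0],"twist":0}
  ],
  "gripper": 1.0,
  "force": 25
}}

```text
t: 3.22
tool_pos: [0.4881, 0.3479, 0.2028]
tool_rot: [0.245, 1.535, -0.222]
wrist_force: [0.8, -0.4, -7.3]
grip_width: 0.0187
```

Request:
{"name": "apply_moves", "arguments": {
  "motion": [
    {"xyz":[0,0,-0.6],"twist":0},
    {"xyz":[0,0,-0.6],"twist":0},
    {"xyz":[0,0,-0.2],"twist":0}
  ]
}}

```text
t: 3.47
tool_pos: [0.4945, 0.352, 0.2024]
tool_rot: [0.256, 1.516, -0.211]
wrist_force: [-1.9, -0.5, -6.7]
grip_width: 0.0187
```

Run:
```python
from h import *
from rig import manip
import cv2
d=manip.camera('wrist');r=manip.pinpoint('wrist','keeper_knob')
print([(x['point'],x['p']) for x in r[:2]])
for i in range(2):
    s=manip.observe();print(s['t'],s['tool_pos'],s['wrist_force'],jaw(s))
    if i==0: manip.camera('side'); print(manip.pinpoint('side','keeper_knob')[:1])
cv2.imwrite('pics/w2.png',d['frame'][:,:,::-1])
```

```text
[([0.5012, 0.3481, 0.2027], 0.89)]
3.5667 [0.49440493 0.35198773 0.20204006] [-2.19515931  0.82364838  7.97344549] (array([ 0.04486843,  0.0220593 , -0.99874932]), np.float64(1.2724250115193998))
[{'point': [0.5011, 0.3463, 0.2019], 'p': 0.54}]
3.6667 [0.4944314  0.35199518 0.2020659 ] [-2.00847158  0.87793967  8.28938981] (array([ 0.04487096,  0.0220703 , -0.99874897]), np.float64(1.2724807088634869))
```

Request:
{"name": "apply_moves", "arguments": {
  "motion": [
    {"xyz":[0,0,0],"twist":0},
    {"xyz":[0.4,-0.4,-0.7],"twist":0},
    {"xyz":[0,0,-0.7],"twist":0},
    {"xyz":[0,0,0],"twist":0}
  ],
  "gripper": 3.0
}}

```text
t: 4.0
tool_pos: [0.4997, 0.3477, 0.1875]
tool_rot: [0.256, 1.514, -0.21]
wrist_force: [-0.3, -0.5, 0.4]
grip_width: 0.0299
```

Free and lower now; push the knob along its arc.

Request:
{"name": "apply_moves", "arguments": {
  "motion": [
    {"xyz":[-1.0,-1.0,0],"twist":0},
    {"xyz":[-1.0,-1.0,0],"twist":0},
    {"xyz":[-1.0,-1.2,0],"twist":0},
    {"xyz":[-0.9,-1.3,0],"twist":0}
  ]
}}

```text
t: 4.33
tool_pos: [0.4591, 0.3031, 0.1834]
tool_rot: [0.257, 1.519, -0.208]
wrist_force: [-0.4, 0.2, 1.5]
grip_width: 0.03
```

Request:
{"name": "apply_moves", "arguments": {
  "motion": [
    {"xyz":[-0.6,-1.2,0],"twist":0},
    {"xyz":[-0.4,-1.2,0],"twist":0},
    {"xyz":[-0.3,-1.2,0],"twist":0}
  ]
}}

```text
t: 4.58
tool_pos: [0.4432, 0.2654, 0.181]
tool_rot: [0.256, 1.523, -0.208]
wrist_force: [-0.3, 0.3, 0.5]
grip_width: 0.03
```

Request:
{"name": "apply_moves", "arguments": {
  "motion": [
    {"xyz":[0,-1.2,0.7],"twist":0},
    {"xyz":[0.1,-1.2,0],"twist":0}
  ]
}}

```text
t: 4.75
tool_pos: [0.4423, 0.2402, 0.1863]
tool_rot: [0.255, 1.526, -0.209]
wrist_force: [-0.3, -0.1, 0.4]
grip_width: 0.0302
```

Request:
{"name": "apply_moves", "arguments": {
  "motion": [
    {"xyz":[0.1,-1.0,0],"twist":0},
    {"xyz":[0.1,-1.0,0],"twist":0}
  ]
}}

```text
t: 4.92
tool_pos: [0.4436, 0.2204, 0.1856]
tool_rot: [0.259, 1.528, -0.206]
wrist_force: [-1.3, 11.5, 1.1]
grip_width: 0.03
```

Request:
{"name": "apply_moves", "arguments": {
  "motion": [
    {"xyz":[0.1,-0.6,0],"twist":0}
  ]
}}

```text
t: 5.0
tool_pos: [0.4437, 0.2198, 0.1856]
tool_rot: [0.272, 1.532, -0.195]
wrist_force: [-4.0, 45.5, -2.5]
grip_width: 0.03
```

Request:
{"name": "apply_moves", "arguments": {
  "motion": [
    {"xyz":[0,0.4,0],"twist":0},
    {"xyz":[0,0.2,0],"twist":0}
  ]
}}

```text
t: 5.17
tool_pos: [0.4429, 0.2271, 0.1847]
tool_rot: [0.276, 1.534, -0.192]
wrist_force: [-0.1, -0.5, -0.4]
grip_width: 0.03
```

Run:
```python
from h import *
from rig import manip
import cv2
for c in ['side','wrist']:
    d=manip.camera(c);r=manip.pinpoint(c,'keeper_knob')
    print(c,[(x['point'],x['p']) for x in r[:2]])
    if c=='side': cv2.imwrite('pics/s3.png',cv2.resize(d['frame'][90:250,150:350,::-1],None,fx=4,fy=4)) ;h=manip.pinpoint(c,'keeper_hinge');print(h[:1])
s=manip.observe();print(s['t'],s['tool_pos'],s['wrist_force'],jaw(s))
```

```text
side [([0.4457, 0.2203, 0.2036], 0.66), ([0.5574, 0.4079, -0.0008], 0.6)]
[{'point': [0.5632, 0.2528, 0.1758], 'p': 0.65}]
wrist []
5.4167 [0.44325151 0.22637128 0.1849191 ] [ 0.12420874 -0.13895063  0.53931914] (array([ 0.03180411,  0.04782047, -0.99834949]), np.float64(1.271800003473001))
```

View pics/s3.png

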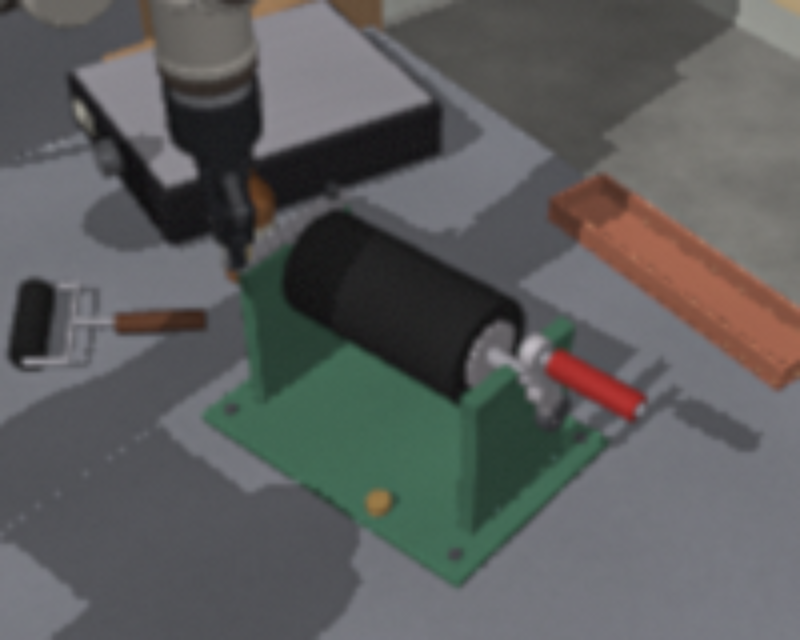

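Request:
{"name": "apply_moves", "arguments": {
  "motion": [
    {"xyz":[0,0,0],"twist":0},
    {"xyz":[0,-0.2,2],"twist":0},
    {"xyz":[0,0,3.0],"twist":0},
    {"xyz":[0,0,3.5],"twist":0},
    {"xyz":[0,0,2.5],"twist":0}
  ],
  "gripper": 4.0
}}

```text
t: 5.83
tool_pos: [0.4379, 0.2213, 0.2901]
tool_rot: [0.27, 1.55, -0.202]
wrist_force: [1.3, 0.5, 0.5]
grip_width: 0.0403
```

Request:
{"name": "apply_moves", "arguments": {
  "motion": [
    {"xyz":[1.2,-3.0,0],"twist":-0.11},
    {"xyz":[1.3,-3.3,0],"twist":-0.11},
    {"xyz":[1.3,-3.3,0],"twist":-0.11},
    {"xyz":[1.3,-3.3,0],"twist":-0.11},
    {"xyz":[1.3,-3.3,0],"twist":-0.11}
  ],
  "gripper": 6.0
}}

```text
t: 6.25
tool_pos: [0.5054, 0.0581, 0.3005]
tool_rot: [0.704, 1.426, -0.635]
wrist_force: [0.2, 0.4, -0.1]
grip_width: 0.0597
```

Request:
{"name": "apply_moves", "arguments": {
  "motion": [
    {"xyz":[1.3,-3.3,0],"twist":-0.11},
    {"xyz":[1.3,-3.3,0],"twist":-0.11},
    {"xyz":[1.3,-3.3,0],"twist":-0.11},
    {"xyz":[1.3,-3.3,0],"twist":-0.11},
    {"xyz":[0,0,0],"twist":0}
  ]
}}

```text
t: 6.67
tool_pos: [0.5596, -0.0882, 0.3004]
tool_rot: [1.052, 1.26, -1.002]
wrist_force: [-0.3, -0.2, -0.0]
grip_width: 0.0602
```

Run:
```python
from h import *
from rig import manip
import cv2
for c in ['top','side','wrist']:
    d=manip.camera(c)
    for n in ['crank_grip','keeper_knob','roller_axis']:
        print(c,n,[(x['point'],round(x['p'],2)) for x in manip.pinpoint(c,n)[:1]])
cv2.imwrite('pics/w4.png',d['frame'][:,:,::-1])
s=manip.observe();print(s['t'],s['tool_pos'],s['wrist_force'],jaw(s),s['joints'])
```

```text
top crank_grip [([0.5711, -0.0928, 0.2009], 0.43)]
top keeper_knob [([0.4456, 0.2238, 0.2015], 0.66)]
top roller_axis []
side crank_grip [([0.5688, -0.0968, 0.2003], 0.74)]
side keeper_knob []
side roller_axis [([0.5913, -0.0875, 0.1521], 0.73)]
wrist crank_grip [([0.5704, -0.0853, 0.2025], 0.79)]
wrist keeper_knob []
wrist roller_axis [([0.3377, -0.2436, 0.0018], 0.55)]
7.2667 [ 0.55860311 -0.08190062  0.301179  ] [ 0.69328195 -1.10312739 -0.35092946] (array([ 0.05844305, -0.00375681, -0.99828368]), np.float64(0.24579707992835326)) [-0.36933125  0.04646085  1.58140124  0.01770772  1.45785203 -0.6161337 ]
```

View pics/w4.png

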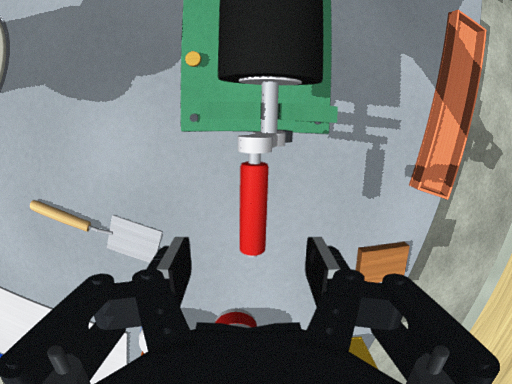

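Request:
{"name": "apply_moves", "arguments": {
  "motion": [
    {"xyz":[0.7,-0.9,-3.0],"twist":0},
    {"xyz":[0.7,-0.8,-3.0],"twist":0},
    {"xyz":[0,0,-3.0],"twist":0},
    {"xyz":[0,0,-2.0],"twist":0}
  ],
  "gripper": 6.0
}}

```text
t: 7.6
tool_pos: [0.5772, -0.0999, 0.1963]
tool_rot: [1.046, 1.249, -0.983]
wrist_force: [-0.7, -0.2, -1.8]
grip_width: 0.0602
```

Request:
{"name": "apply_moves", "arguments": {
  "motion": [
    {"xyz":[-0.3,0,-1.2],"twist":0},
    {"xyz":[0,0,0],"twist":0}
  ]
}}

```text
t: 7.77
tool_pos: [0.5711, -0.0986, 0.1779]
tool_rot: [1.045, 1.258, -0.986]
wrist_force: [-0.7, -0.7, 0.4]
grip_width: 0.0599
```

Request:
{"name": "apply_moves", "arguments": {
  "motion": [
    {"xyz":[0,0,0],"twist":0},
    {"xyz":[0,0,0],"twist":0},
    {"xyz":[0,0,0],"twist":0},
    {"xyz":[0,0,0],"twist":0}
  ],
  "gripper": 1.5,
  "force": 40
}}

```text
t: 8.1
tool_pos: [0.5724, -0.098, 0.1798]
tool_rot: [1.046, 1.256, -0.984]
wrist_force: [-1.7, -1.6, -9.3]
grip_width: 0.0228
```

Request:
{"name": "apply_moves", "arguments": {
  "motion": [
    {"xyz":[0.56,0.14,0.15],"twist":0},
    {"xyz":[0.56,0.14,0.15],"twist":0}
  ]
}}

```text
t: 8.27
tool_pos: [0.5813, -0.096, 0.1825]
tool_rot: [1.043, 1.26, -0.989]
wrist_force: [-2.2, -2.6, -6.0]
grip_width: 0.0232
```

Request:
{"name": "apply_moves", "arguments": {
  "motion": [
    {"xyz":[0.58,0.14,0.04],"twist":0},
    {"xyz":[0.58,0.14,0.04],"twist":0}
  ]
}}

```text
t: 8.43
tool_pos: [0.5924, -0.0934, 0.1834]
tool_rot: [1.041, 1.263, -0.992]
wrist_force: [-3.3, -1.7, -6.5]
grip_width: 0.0226
```

Request:
{"name": "apply_moves", "arguments": {
  "motion": [
    {"xyz":[0.58,0.14,-0.08],"twist":0},
    {"xyz":[0.58,0.14,-0.08],"twist":0}
  ]
}}

```text
t: 8.6
tool_pos: [0.6046, -0.0905, 0.1814]
tool_rot: [1.04, 1.264, -0.993]
wrist_force: [-5.4, -2.9, -7.2]
grip_width: 0.0227
```

Request:
{"name": "apply_moves", "arguments": {
  "motion": [
    {"xyz":[0.53,0.13,-0.25],"twist":0},
    {"xyz":[0.53,0.13,-0.25],"twist":0}
  ]
}}

```text
t: 8.77
tool_pos: [0.6164, -0.0878, 0.1759]
tool_rot: [1.039, 1.265, -0.994]
wrist_force: [-5.6, -3.8, -5.5]
grip_width: 0.023
```

Request:
{"name": "apply_moves", "arguments": {
  "motion": [
    {"xyz":[0.46,0.11,-0.38],"twist":0},
    {"xyz":[0.46,0.11,-0.38],"twist":0}
  ]
}}

```text
t: 8.93
tool_pos: [0.6264, -0.0855, 0.1674]
tool_rot: [1.038, 1.266, -0.994]
wrist_force: [-7.3, -3.3, -4.9]
grip_width: 0.0229
```

Request:
{"name": "apply_moves", "arguments": {
  "motion": [
    {"xyz":[0.36,0.09,-0.48],"twist":0},
    {"xyz":[0.36,0.09,-0.48],"twist":0}
  ]
}}

```text
t: 9.1
tool_pos: [0.6338, -0.0837, 0.1566]
tool_rot: [1.037, 1.268, -0.996]
wrist_force: [-8.4, -3.8, -2.8]
grip_width: 0.0227
```

Request:
{"name": "apply_moves", "arguments": {
  "motion": [
    {"xyz":[0.24,0.06,-0.55],"twist":0},
    {"xyz":[0.24,0.06,-0.55],"twist":0}
  ]
}}

```text
t: 9.27
tool_pos: [0.6381, -0.0827, 0.1442]
tool_rot: [1.034, 1.271, -0.999]
wrist_force: [-10.7, -3.6, -1.2]
grip_width: 0.0228
```

Request:
{"name": "apply_moves", "arguments": {
  "motion": [
    {"xyz":[0.0,0.0,-0.6],"twist":0},
    {"xyz":[0.0,0.0,-0.6],"twist":0}
  ]
}}

```text
t: 9.43
tool_pos: [0.6392, -0.0825, 0.132]
tool_rot: [1.035, 1.27, -0.999]
wrist_force: [-8.6, -1.1, 1.8]
grip_width: 0.0228
```

Request:
{"name": "apply_moves", "arguments": {
  "motion": [
    {"xyz":[-0.14,-0.03,-0.58],"twist":0},
    {"xyz":[-0.14,-0.03,-0.58],"twist":0}
  ]
}}

```text
t: 9.6
tool_pos: [0.6378, -0.0828, 0.121]
tool_rot: [1.035, 1.269, -0.997]
wrist_force: [-8.0, -0.2, 4.9]
grip_width: 0.0227
```

Request:
{"name": "apply_moves", "arguments": {
  "motion": [
    {"xyz":[-0.27,-0.07,-0.53],"twist":0},
    {"xyz":[-0.27,-0.07,-0.53],"twist":0}
  ]
}}

```text
t: 9.77
tool_pos: [0.6346, -0.0836, 0.1116]
tool_rot: [1.038, 1.264, -0.993]
wrist_force: [-4.5, 0.8, 6.2]
grip_width: 0.0231
```

Request:
{"name": "apply_moves", "arguments": {
  "motion": [
    {"xyz":[-0.38,-0.09,-0.45],"twist":0},
    {"xyz":[-0.38,-0.09,-0.45],"twist":0}
  ]
}}

```text
t: 9.93
tool_pos: [0.6302, -0.0847, 0.1039]
tool_rot: [1.042, 1.257, -0.987]
wrist_force: [1.6, 3.9, 3.0]
grip_width: 0.0232
```

Request:
{"name": "apply_moves", "arguments": {
  "motion": [
    {"xyz":[-0.48,-0.12,-0.34],"twist":0},
    {"xyz":[-0.48,-0.12,-0.34],"twist":0}
  ]
}}

```text
t: 10.1
tool_pos: [0.6248, -0.086, 0.0974]
tool_rot: [1.049, 1.246, -0.978]
wrist_force: [8.0, 3.8, -3.7]
grip_width: 0.0233
```

Request:
{"name": "apply_moves", "arguments": {
  "motion": [
    {"xyz":[-0.48,-0.12,-0.42],"twist":0},
    {"xyz":[-0.48,-0.12,-0.42],"twist":0}
  ]
}}

```text
t: 10.27
tool_pos: [0.6169, -0.0879, 0.0906]
tool_rot: [1.051, 1.241, -0.974]
wrist_force: [-4.4, 3.9, 14.4]
grip_width: 0.023
```

Request:
{"name": "apply_moves", "arguments": {
  "motion": [
    {"xyz":[-0.56,-0.13,-0.31],"twist":0},
    {"xyz":[-0.56,-0.13,-0.31],"twist":0}
  ]
}}

```text
t: 10.43
tool_pos: [0.6079, -0.09, 0.0862]
tool_rot: [1.055, 1.235, -0.969]
wrist_force: [1.6, 5.4, 8.3]
grip_width: 0.0229
```

Request:
{"name": "apply_moves", "arguments": {
  "motion": [
    {"xyz":[-0.6,-0.14,-0.18],"twist":0},
    {"xyz":[-0.6,-0.14,-0.18],"twist":0}
  ]
}}

```text
t: 10.6
tool_pos: [0.5982, -0.0923, 0.0838]
tool_rot: [1.059, 1.228, -0.963]
wrist_force: [4.4, 5.0, 4.9]
grip_width: 0.0226
```

Request:
{"name": "apply_moves", "arguments": {
  "motion": [
    {"xyz":[-0.62,-0.15,-0.06],"twist":0},
    {"xyz":[-0.62,-0.15,-0.06],"twist":0}
  ]
}}

```text
t: 10.77
tool_pos: [0.588, -0.0947, 0.0835]
tool_rot: [1.063, 1.221, -0.958]
wrist_force: [5.7, 4.8, 3.6]
grip_width: 0.023
```

Request:
{"name": "apply_moves", "arguments": {
  "motion": [
    {"xyz":[-0.62,-0.15,0.09],"twist":0},
    {"xyz":[-0.62,-0.15,0.09],"twist":0}
  ]
}}

```text
t: 10.93
tool_pos: [0.5775, -0.0972, 0.0857]
tool_rot: [1.067, 1.214, -0.953]
wrist_force: [7.6, 4.8, 1.4]
grip_width: 0.0227
```

Request:
{"name": "apply_moves", "arguments": {
  "motion": [
    {"xyz":[-0.6,-0.14,0.22],"twist":0},
    {"xyz":[-0.6,-0.14,0.22],"twist":0}
  ]
}}

```text
t: 11.1
tool_pos: [0.5673, -0.0996, 0.0903]
tool_rot: [1.071, 1.207, -0.948]
wrist_force: [8.6, 5.4, 0.3]
grip_width: 0.023
```

Request:
{"name": "apply_moves", "arguments": {
  "motion": [
    {"xyz":[-0.54,-0.13,0.33],"twist":0},
    {"xyz":[-0.54,-0.13,0.33],"twist":0}
  ]
}}

```text
t: 11.27
tool_pos: [0.5585, -0.1016, 0.0973]
tool_rot: [1.076, 1.2, -0.943]
wrist_force: [10.0, 5.4, -1.4]
grip_width: 0.0227
```

Request:
{"name": "apply_moves", "arguments": {
  "motion": [
    {"xyz":[-0.47,-0.11,0.44],"twist":0},
    {"xyz":[-0.47,-0.11,0.44],"twist":0}
  ]
}}

```text
t: 11.43
tool_pos: [0.5514, -0.1033, 0.1065]
tool_rot: [1.08, 1.193, -0.938]
wrist_force: [11.9, 6.1, -1.8]
grip_width: 0.0229
```

Request:
{"name": "apply_moves", "arguments": {
  "motion": [
    {"xyz":[-0.27,-0.06,0.59],"twist":0},
    {"xyz":[-0.27,-0.06,0.59],"twist":0}
  ]
}}

```text
t: 11.6
tool_pos: [0.5464, -0.1045, 0.1172]
tool_rot: [1.082, 1.188, -0.936]
wrist_force: [10.7, 2.8, -5.1]
grip_width: 0.023
```

Request:
{"name": "apply_moves", "arguments": {
  "motion": [
    {"xyz":[-0.13,-0.03,0.63],"twist":0},
    {"xyz":[-0.13,-0.03,0.63],"twist":0}
  ]
}}

```text
t: 11.77
tool_pos: [0.5441, -0.105, 0.1283]
tool_rot: [1.084, 1.185, -0.934]
wrist_force: [11.2, 1.6, -7.4]
grip_width: 0.0228
```

Request:
{"name": "apply_moves", "arguments": {
  "motion": [
    {"xyz":[0.01,0.0,0.65],"twist":0},
    {"xyz":[0.01,0.0,0.65],"twist":0}
  ]
}}

```text
t: 11.93
tool_pos: [0.5441, -0.105, 0.139]
tool_rot: [1.086, 1.183, -0.933]
wrist_force: [12.0, 0.9, -9.9]
grip_width: 0.0231
```

Request:
{"name": "apply_moves", "arguments": {
  "motion": [
    {"xyz":[0.15,0.04,0.63],"twist":0},
    {"xyz":[0.15,0.04,0.63],"twist":0}
  ]
}}

```text
t: 12.1
tool_pos: [0.546, -0.1046, 0.1485]
tool_rot: [1.086, 1.182, -0.934]
wrist_force: [10.2, -0.6, -11.0]
grip_width: 0.0229
```

Run:
```python
from h import *
from rig import manip
s=manip.observe();print(s['t'],s['tool_pos'],jaw(s),s['moment'])
```

```text
12.1 [ 0.54602256 -0.10458688  0.14846554] (array([ 0.15592687, -0.00505196, -0.98775568]), np.float64(0.24263085167925397)) [ 0.02704098 -1.04114446  0.00470517]
```

Request:
{"name": "apply_moves", "arguments": {
  "motion": [
    {"xyz":[0.3,0.07,0.57],"twist":0},
    {"xyz":[0.3,0.07,0.57],"twist":0}
  ]
}}

```text
t: 12.27
tool_pos: [0.5488, -0.1039, 0.1557]
tool_rot: [1.082, 1.188, -0.939]
wrist_force: [3.2, -3.5, -10.2]
grip_width: 0.0228
```

Request:
{"name": "apply_moves", "arguments": {
  "motion": [
    {"xyz":[0.4,0.1,0.5],"twist":0},
    {"xyz":[0.4,0.1,0.5],"twist":0}
  ]
}}

```text
t: 12.43
tool_pos: [0.5527, -0.1029, 0.1627]
tool_rot: [1.077, 1.196, -0.946]
wrist_force: [-2.7, -4.5, -6.8]
grip_width: 0.023
```

Request:
{"name": "apply_moves", "arguments": {
  "motion": [
    {"xyz":[0.48,0.12,0.42],"twist":0},
    {"xyz":[0.48,0.12,0.42],"twist":0}
  ]
}}

```text
t: 12.6
tool_pos: [0.5578, -0.1018, 0.1689]
tool_rot: [1.071, 1.206, -0.955]
wrist_force: [-5.9, -4.0, -3.3]
grip_width: 0.0231
```

Request:
{"name": "apply_moves", "arguments": {
  "motion": [
    {"xyz":[0.55,0.13,0.32],"twist":0},
    {"xyz":[0.55,0.13,0.32],"twist":0}
  ]
}}

```text
t: 12.77
tool_pos: [0.5644, -0.1002, 0.1748]
tool_rot: [1.064, 1.216, -0.964]
wrist_force: [-6.1, -2.9, -0.8]
grip_width: 0.0225
```

Request:
{"name": "apply_moves", "arguments": {
  "motion": [
    {"xyz":[0.6,0.14,0.2],"twist":0},
    {"xyz":[0.6,0.14,0.2],"twist":0}
  ]
}}

```text
t: 12.93
tool_pos: [0.5735, -0.0981, 0.1799]
tool_rot: [1.06, 1.224, -0.97]
wrist_force: [-3.9, -1.3, -1.8]
grip_width: 0.023
```

Request:
{"name": "apply_moves", "arguments": {
  "motion": [
    {"xyz":[0.6,0.15,0.14],"twist":0},
    {"xyz":[0.6,0.15,0.14],"twist":0}
  ]
}}

```text
t: 13.1
tool_pos: [0.5839, -0.0956, 0.1829]
tool_rot: [1.057, 1.228, -0.974]
wrist_force: [-3.1, -3.3, -6.3]
grip_width: 0.0229
```

Request:
{"name": "apply_moves", "arguments": {
  "motion": [
    {"xyz":[0.6,0.15,0.02],"twist":0},
    {"xyz":[0.6,0.15,0.02],"twist":0}
  ]
}}

```text
t: 13.27
tool_pos: [0.5957, -0.0929, 0.1833]
tool_rot: [1.055, 1.23, -0.977]
wrist_force: [-3.1, -4.9, -6.2]
grip_width: 0.0223
```

Request:
{"name": "apply_moves", "arguments": {
  "motion": [
    {"xyz":[0.6,0.14,-0.11],"twist":0},
    {"xyz":[0.6,0.14,-0.11],"twist":0}
  ]
}}

```text
t: 13.43
tool_pos: [0.6082, -0.0899, 0.1804]
tool_rot: [1.055, 1.231, -0.978]
wrist_force: [-4.4, -3.7, -6.4]
grip_width: 0.0229
```

```bash
cat > fwd.txt <<'E'
.5813 -.096 .1825 1.043 1.26 -.989 -2.2 -2.6 -6.0
.5924 -.0934 .1834 1.041 1.263 -.992 -3.3 -1.7 -6.5
.6046 -.0905 .1814 1.04 1.264 -.993 -5.4 -2.9 -7.2
.6164 -.0878 .1759 1.039 1.265 -.994 -5.6 -3.8 -5.5
.6264 -.0855 .1674 1.038 1.266 -.994 -7.3 -3.3 -4.9
.6338 -.0837 .1566 1.037 1.268 -.996 -8.4 -3.8 -2.8
.6381 -.0827 .1442 1.034 1.271 -.999 -10.7 -3.6 -1.2
.6392 -.0825 .132 1.035 1.27 -.999 -8.6 -1.1 1.8
.6378 -.0828 .121 1.035 1.269 -.997 -8.0 -.2 4.9
.6346 -.0836 .1116 1.038 1.264 -.993 -4.5 .8 6.2
.6302 -.0847 .1039 1.042 1.257 -.987 1.6 3.9 3.0
.6248 -.086 .0974 1.049 1.246 -.978 8.0 3.8 -3.7
.6169 -.0879 .0906 1.051 1.241 -.974 -4.4 3.9 14.4
.6079 -.09 .0862 1.055 1.235 -.969 1.6 5.4 8.3
.5982 -.0923 .0838 1.059 1.228 -.963 4.4 5.0 4.9
.588 -.0947 .0835 1.063 1.221 -.958 5.7 4.8 3.6
.5775 -.0972 .0857 1.067 1.214 -.953 7.6 4.8 1.4
.5673 -.0996 .0903 1.071 1.207 -.948 8.6 5.4 .3
.5585 -.1016 .0973 1.076 1.2 -.943 10.0 5.4 -1.4
.5514 -.1033 .1065 1.08 1.193 -.938 11.9 6.1 -1.8
.5464 -.1045 .1172 1.082 1.188 -.936 10.7 2.8 -5.1
.5441 -.105 .1283 1.084 1.185 -.934 11.2 1.6 -7.4
.5441 -.105 .139 1.086 1.183 -.933 12.0 .9 -9.9
.546 -.1046 .1485 1.086 1.182 -.934 10.2 -.6 -11.0
.5488 -.1039 .1557 1.082 1.188 -.939 3.2 -3.5 -10.2
.5527 -.1029 .1627 1.077 1.196 -.946 -2.7 -4.5 -6.8
.5578 -.1018 .1689 1.071 1.206 -.955 -5.9 -4.0 -3.3
.5644 -.1002 .1748 1.064 1.216 -.964 -6.1 -2.9 -.8
.5735 -.0981 .1799 1.06 1.224 -.97 -3.9 -1.3 -1.8
E
cat >> h.py <<'E'
def ana(fn,sgn=1):
    D=np.loadtxt(fn);X=Ro.from_rotvec(D[:,3:6]).as_matrix()[:,:,0]
    G=D[:,:3]-.019*X; yaw=np.arctan(np.polyfit(G[:,0],G[:,1],1)[0]);u=np.array([np.cos(yaw),np.sin(yaw),0])
    a=G@u;z=G[:,2];f=least_squares(lambda v:np.hypot(a-v[0],z-v[1])-v[2],[a.mean(),z.mean(),.05])
    c=f.x;q=np.unwrap(np.arctan2(a-c[0],z-c[1]))
    F=D[:,6:];ft=-(F@u*np.cos(q)-F[:,2]*np.sin(q));fr=-(F@u*np.sin(q)+F[:,2]*np.cos(q))
    return q,ft,fr,c,yaw,f.fun
E
python3 - <<'E'
from h import *
q,ft,fr,c,yaw,res=ana('fwd.txt')
print(c,yaw,np.abs(res).max())
for r in zip(q,ft,fr): print(np.round(r,2),end=' ')
A=np.c_[np.ones_like(q),np.sin(q),np.cos(q)];p,*_=np.linalg.lstsq(A,ft,rcond=None)
print('\n',p*.05,'resid',(ft-A@p).std())
E
```

```text
[0.55296632 0.15230802 0.05004795] 0.22903793865290759 0.0001786664310535896
[-0.2   3.85  5.35] [0.03 3.38 6.62] [0.29 3.62 8.59] [0.56 2.47 8.  ] [0.82 1.76 9.09] [1.09 1.72 9.31] [ 1.35  1.27 11.23] [1.6  1.57 8.67] [1.82 2.82 8.8 ] [2.02 3.76 6.48] [ 2.2   3.86 -0.21] [ 2.38  3.68 -8.66] [ 2.59  4.65 14.05] [2.8  5.42 6.87] [3.01 6.03 4.12] [3.22 6.34 4.1 ] [3.44 7.7  3.85] [3.67 8.12 5.13] [3.91 8.89 6.57] [4.14 8.52 9.95] [4.38 8.43 8.79] [ 4.61  8.54 10.43] [ 4.82  8.54 12.9 ] [ 5.02  7.57 12.63] [5.17 8.11 6.61] [5.34 7.65 1.01] [ 5.5   7.05 -2.34] [ 5.69  5.91 -3.04] [5.9  4.47 0.15] 
 [ 0.2620027  -0.16327445 -0.07033434] resid 0.4087121483961454
```

Request:
{"name": "apply_moves", "arguments": {
  "motion": [
    {"xyz":[-0.6,-0.14,0.13],"twist":0},
    {"xyz":[-0.6,-0.14,0.13],"twist":0}
  ]
}}

```text
t: 13.6
tool_pos: [0.6013, -0.0916, 0.1825]
tool_rot: [1.059, 1.224, -0.971]
wrist_force: [5.9, -0.4, -7.2]
grip_width: 0.0229
```

Request:
{"name": "apply_moves", "arguments": {
  "motion": [
    {"xyz":[-0.6,-0.15,0.0],"twist":0},
    {"xyz":[-0.6,-0.15,0.0],"twist":0}
  ]
}}

```text
t: 13.77
tool_pos: [0.5942, -0.0932, 0.1835]
tool_rot: [1.065, 1.215, -0.962]
wrist_force: [5.5, -0.6, -7.1]
grip_width: 0.0228
```

Request:
{"name": "apply_moves", "arguments": {
  "motion": [
    {"xyz":[-0.6,-0.14,-0.14],"twist":0},
    {"xyz":[-0.6,-0.14,-0.14],"twist":0}
  ]
}}

```text
t: 13.93
tool_pos: [0.588, -0.0948, 0.1834]
tool_rot: [1.073, 1.203, -0.951]
wrist_force: [7.0, 0.8, -3.4]
grip_width: 0.0227
```

Request:
{"name": "apply_moves", "arguments": {
  "motion": [
    {"xyz":[-0.55,-0.13,-0.27],"twist":0},
    {"xyz":[-0.55,-0.13,-0.27],"twist":0}
  ]
}}

```text
t: 14.1
tool_pos: [0.5837, -0.0959, 0.1827]
tool_rot: [1.081, 1.189, -0.939]
wrist_force: [5.8, 2.6, 0.7]
grip_width: 0.0225
```

```bash
cat >> h.py <<'E'
U=np.array([np.cos(.229),np.sin(.229),0])
def now(s):
    X,j=jaw(s);g=s['tool_pos']-.019*X;a=g@U-.55297;z=g[2]-.15231
    return np.arctan2(a,z),np.hypot(a,z),X@U,j
def plan(q,sgn,n,st,d):
    for i in range(n):
        m=q+sgn*st*(i+.6);v=sgn*d*(U*np.cos(m)+[0,0,-np.sin(m)]);print(round(m,2),np.round(v,2).tolist())
E
python3 - <<'E'
from h import *
from rig import manip
s=manip.observe();n=now(s);print(n,s['joints'],s['moment']);plan(n[0],-1,6,.2,.65)
E
```

```text
(np.float64(-0.17973077347795), np.float64(0.05000325817921596), np.float64(0.14267384152168747), np.float64(0.24399119538095237)) [-0.39383778  0.13062725  1.73331763  0.05619258  1.1385835  -0.65482873] [ 0.50478445 -0.75390093  0.09596971]
-0.3 [-0.6, -0.14, -0.19]
-0.5 [-0.56, -0.13, -0.31]
-0.7 [-0.48, -0.11, -0.42]
-0.9 [-0.39, -0.09, -0.51]
-1.1 [-0.29, -0.07, -0.58]
-1.3 [-0.17, -0.04, -0.63]
```

Request:
{"name": "apply_moves", "arguments": {
  "motion": [
    {"xyz":[-0.6,-0.14,-0.19],"twist":0},
    {"xyz":[-0.6,-0.14,-0.19],"twist":0}
  ]
}}

```text
t: 14.27
tool_pos: [0.5774, -0.0973, 0.1812]
tool_rot: [1.087, 1.177, -0.928]
wrist_force: [8.5, -0.1, -8.6]
grip_width: 0.0229
```

Request:
{"name": "apply_moves", "arguments": {
  "motion": [
    {"xyz":[-0.56,-0.13,-0.3],"twist":0},
    {"xyz":[-0.56,-0.13,-0.3],"twist":0}
  ]
}}

```text
t: 14.43
tool_pos: [0.572, -0.0987, 0.1788]
tool_rot: [1.094, 1.164, -0.918]
wrist_force: [6.3, 2.5, -1.3]
grip_width: 0.0231
```

Request:
{"name": "apply_moves", "arguments": {
  "motion": [
    {"xyz":[-0.48,-0.11,-0.42],"twist":0},
    {"xyz":[-0.48,-0.11,-0.42],"twist":0}
  ]
}}

```text
t: 14.6
tool_pos: [0.5682, -0.0997, 0.1763]
tool_rot: [1.101, 1.152, -0.907]
wrist_force: [0.4, 4.7, 7.2]
grip_width: 0.0226
```

Request:
{"name": "apply_moves", "arguments": {
  "motion": [
    {"xyz":[-0.39,-0.09,-0.51],"twist":0},
    {"xyz":[-0.39,-0.09,-0.51],"twist":0}
  ]
}}

```text
t: 14.77
tool_pos: [0.5656, -0.1004, 0.1742]
tool_rot: [1.105, 1.141, -0.897]
wrist_force: [-6.7, 5.1, 15.4]
grip_width: 0.0224
```

Run:
```python
from h import *
from rig import manip
s=manip.observe();n=now(s);print(n,s['joints'],s['moment']);plan(n[0],-1,6,.2,.65)
```

```text
(np.float64(-0.6190918551466726), np.float64(0.0496466654781804), np.float64(0.2023804622566158), np.float64(0.24604524707532419)) [-0.43271955  0.05337906  1.84102626  0.09842345  1.05754368 -0.71360206] [0.98309479 0.66573806 0.19669089]
-0.74 [-0.47, -0.11, -0.44]
-0.94 [-0.37, -0.09, -0.52]
-1.14 [-0.26, -0.06, -0.59]
-1.34 [-0.15, -0.03, -0.63]
-1.54 [-0.02, -0.0, -0.65]
-1.74 [0.11, 0.02, -0.64]
```

Request:
{"name": "apply_moves", "arguments": {
  "motion": [
    {"xyz":[-0.7,-0.16,-0.53],"twist":0},
    {"xyz":[-0.68,-0.16,-0.57],"twist":0}
  ]
}}

```text
t: 14.93
tool_pos: [0.5589, -0.1019, 0.1685]
tool_rot: [1.114, 1.126, -0.884]
wrist_force: [11.0, 2.6, -7.1]
grip_width: 0.0228
```

Request:
{"name": "apply_moves", "arguments": {
  "motion": [
    {"xyz":[-0.6,-0.14,-0.65],"twist":0},
    {"xyz":[-0.55,-0.13,-0.69],"twist":0}
  ]
}}

```text
t: 15.1
tool_pos: [0.5524, -0.1035, 0.1592]
tool_rot: [1.119, 1.114, -0.875]
wrist_force: [5.1, 3.1, 0.5]
grip_width: 0.0228
```

Request:
{"name": "apply_moves", "arguments": {
  "motion": [
    {"xyz":[-0.47,-0.11,-0.75],"twist":0},
    {"xyz":[-0.42,-0.1,-0.78],"twist":0}
  ]
}}

```text
t: 15.27
tool_pos: [0.5474, -0.1047, 0.1463]
tool_rot: [1.125, 1.105, -0.867]
wrist_force: [11.8, 5.7, -0.6]
grip_width: 0.0227
```

Run:
```python
from h import *
from rig import manip
s=manip.observe();n=now(s);print(n,s['joints'],s['moment']);plan(n[0],-1,6,.2,.65)
```

```text
(np.float64(-1.3197457975431912), np.float64(0.0498765616300446), np.float64(0.24603478576100882), np.float64(0.2456632163770203)) [-0.47132438  0.01304433  1.94854167  0.1422101   0.95721034 -0.77847982] [ 1.06366386 -1.48186216  0.23173335]
-1.44 [-0.08, -0.02, -0.64]
-1.64 [0.04, 0.01, -0.65]
-1.84 [0.17, 0.04, -0.63]
-2.04 [0.29, 0.07, -0.58]
-2.24 [0.39, 0.09, -0.51]
-2.44 [0.48, 0.11, -0.42]
```

Request:
{"name": "apply_moves", "arguments": {
  "motion": [
    {"xyz":[-0.06,-0.02,-0.65],"twist":0},
    {"xyz":[-0.06,-0.02,-0.65],"twist":0}
  ]
}}

```text
t: 15.43
tool_pos: [0.5461, -0.105, 0.1331]
tool_rot: [1.125, 1.105, -0.867]
wrist_force: [2.0, 3.6, 1.7]
grip_width: 0.0229
```

Request:
{"name": "apply_moves", "arguments": {
  "motion": [
    {"xyz":[0.09,0.02,-0.64],"twist":0},
    {"xyz":[0.09,0.02,-0.64],"twist":0}
  ]
}}

```text
t: 15.6
tool_pos: [0.5482, -0.1045, 0.1194]
tool_rot: [1.126, 1.104, -0.866]
wrist_force: [4.6, 4.1, 2.9]
grip_width: 0.0229
```

Request:
{"name": "apply_moves", "arguments": {
  "motion": [
    {"xyz":[0.25,0.06,-0.6],"twist":0},
    {"xyz":[0.25,0.06,-0.6],"twist":0}
  ]
}}

```text
t: 15.77
tool_pos: [0.5542, -0.1031, 0.1065]
tool_rot: [1.127, 1.103, -0.866]
wrist_force: [3.4, 4.3, 4.2]
grip_width: 0.023
```

Request:
{"name": "apply_moves", "arguments": {
  "motion": [
    {"xyz":[0.38,0.09,-0.52],"twist":0},
    {"xyz":[0.38,0.09,-0.52],"twist":0}
  ]
}}

```text
t: 15.93
tool_pos: [0.5636, -0.101, 0.0956]
tool_rot: [1.128, 1.101, -0.864]
wrist_force: [2.1, 5.9, 8.7]
grip_width: 0.023
```

Run:
```python
from h import *
from rig import manip
s=manip.observe();n=now(s);print(n,s['joints'],s['moment']);plan(n[0],-1,6,.22,.65)
```

```text
(np.float64(-2.448815660366823), np.float64(0.049794542743746686), np.float64(0.25122141739319104), np.float64(0.2446724616030597)) [-0.45104532  0.12387303  1.94527363  0.15345009  0.84393596 -0.77696863] [ 1.05640674 -0.52683144  0.31641263]
-2.58 [0.54, 0.12, -0.35]
-2.8 [0.6, 0.14, -0.22]
-3.02 [0.63, 0.15, -0.08]
-3.24 [0.63, 0.15, 0.06]
-3.46 [0.6, 0.14, 0.2]
-3.68 [0.54, 0.13, 0.33]
```

Request:
{"name": "apply_moves", "arguments": {
  "motion": [
    {"xyz":[0.54,0.12,-0.34],"twist":0},
    {"xyz":[0.54,0.12,-0.34],"twist":0}
  ]
}}

```text
t: 16.1
tool_pos: [0.5755, -0.0982, 0.0881]
tool_rot: [1.128, 1.101, -0.864]
wrist_force: [0.1, 4.5, 9.0]
grip_width: 0.023
```

Request:
{"name": "apply_moves", "arguments": {
  "motion": [
    {"xyz":[0.6,0.14,-0.21],"twist":0},
    {"xyz":[0.6,0.14,-0.21],"twist":0}
  ]
}}

```text
t: 16.27
tool_pos: [0.5895, -0.0949, 0.0842]
tool_rot: [1.128, 1.101, -0.863]
wrist_force: [-3.6, 5.6, 15.5]
grip_width: 0.0228
```

Request:
{"name": "apply_moves", "arguments": {
  "motion": [
    {"xyz":[0.63,0.15,-0.07],"twist":0},
    {"xyz":[0.63,0.15,-0.07],"twist":0}
  ]
}}

```text
t: 16.43
tool_pos: [0.6043, -0.0915, 0.0846]
tool_rot: [1.128, 1.1, -0.861]
wrist_force: [-11.2, 6.7, 25.0]
grip_width: 0.0228
```

Request:
{"name": "apply_moves", "arguments": {
  "motion": [
    {"xyz":[0.63,0.15,0.08],"twist":0},
    {"xyz":[0.63,0.15,0.08],"twist":0}
  ]
}}

```text
t: 16.6
tool_pos: [0.6179, -0.0883, 0.0893]
tool_rot: [1.124, 1.103, -0.862]
wrist_force: [-25.4, 2.5, 33.9]
grip_width: 0.0223
```

Run:
```python
from h import *
from rig import manip
s=manip.observe();n=now(s);print(n,s['joints'],s['moment']);plan(n[0],-1,6,.22,.65)
```

```text
(np.float64(2.6483615130254385), np.float64(0.050709509709244566), np.float64(0.2508023258371026), np.float64(0.24922541104684393)) [-0.38472579  0.25708006  1.80421518  0.13262704  0.8440285  -0.70264731] [0.68504777 2.56178449 0.1778251 ]
2.52 [0.51, 0.12, 0.38]
2.3 [0.42, 0.1, 0.49]
2.08 [0.31, 0.07, 0.57]
1.86 [0.18, 0.04, 0.62]
1.64 [0.04, 0.01, 0.65]
1.42 [-0.1, -0.02, 0.64]
```

Request:
{"name": "apply_moves", "arguments": {
  "motion": [
    {"xyz":[0.25,0.06,0.5],"twist":0},
    {"xyz":[0.38,0.09,0.4],"twist":0}
  ]
}}

```text
t: 16.77
tool_pos: [0.6222, -0.0872, 0.0928]
tool_rot: [1.12, 1.109, -0.867]
wrist_force: [-3.4, -5.8, -5.6]
grip_width: 0.0225
```

Request:
{"name": "apply_moves", "arguments": {
  "motion": [
    {"xyz":[0.3,0.07,0.45],"twist":0},
    {"xyz":[0.28,0.07,0.48],"twist":0}
  ]
}}

```text
t: 16.93
tool_pos: [0.6247, -0.0865, 0.0951]
tool_rot: [1.117, 1.117, -0.874]
wrist_force: [7.6, -6.1, -17.5]
grip_width: 0.0225
```

```bash
cat > rev.txt <<'E'
.5942 -.0932 .1835 1.065 1.215 -.962 5.5 -.6 -7.1
.588 -.0948 .1834 1.073 1.203 -.951 7.0 .8 -3.4
.5837 -.0959 .1827 1.081 1.189 -.939 5.8 2.6 .7
.5774 -.0973 .1812 1.087 1.177 -.928 8.5 -.1 -8.6
.572 -.0987 .1788 1.094 1.164 -.918 6.3 2.5 -1.3
.5682 -.0997 .1763 1.101 1.152 -.907 .4 4.7 7.2
.5656 -.1004 .1742 1.105 1.141 -.897 -6.7 5.1 15.4
.5589 -.1019 .1685 1.114 1.126 -.884 11.0 2.6 -7.1
.5524 -.1035 .1592 1.119 1.114 -.875 5.1 3.1 .5
.5474 -.1047 .1463 1.125 1.105 -.867 11.8 5.7 -.6
.5461 -.105 .1331 1.125 1.105 -.867 2.0 3.6 1.7
.5482 -.1045 .1194 1.126 1.104 -.866 4.6 4.1 2.9
.5542 -.1031 .1065 1.127 1.103 -.866 3.4 4.3 4.2
.5636 -.101 .0956 1.128 1.101 -.864 2.1 5.9 8.7
.5755 -.0982 .0881 1.128 1.101 -.864 .1 4.5 9.0
.5895 -.0949 .0842 1.128 1.101 -.863 -3.6 5.6 15.5
.6043 -.0915 .0846 1.128 1.1 -.861 -11.2 6.7 25.0
.6179 -.0883 .0893 1.124 1.103 -.862 -25.4 2.5 33.9
E
python3 - <<'E'
from h import *
from rig import manip
q,ft,fr,c,yaw,res=ana('fwd.txt');q2,f2,fr2,c2,y2,_=ana('rev.txt')
print(c,c2,yaw,y2)
for r in zip(q2,f2,fr2): print(np.round(r,2),end=' ')
def fit(q,f,d,k=2):
    A=np.c_[d==1,d==-1,np.sin(q),np.cos(q)][:,[0,2,3] if (d==1).all() else [0,1,2,3] if (d==1).any() else [1,2,3]].astype(float)
    p,*_=np.linalg.lstsq(A,f,rcond=None);phi=np.arctan2(-p[-1],-p[-2]);print('\n',p*.05,'target',np.pi-phi,'m',.05*np.hypot(*p[-2:]),'sd',(f-A@p).std())
d1=np.ones_like(q);d2=-np.ones_like(q2)
fit(q,ft,d1);fit(q2,f2,d2);fit(np.r_[q,q2],np.r_[ft,f2],np.r_[d1,d2])
s=manip.observe();n=now(s);print(n,s['tool_pos'],s['wrist_force'],s['t'])
E
```

```text
[0.55296632 0.15230802 0.05004795] [0.55342147 0.15231383 0.05020658] 0.22903793865290759 0.22941890881391774
[ 0.04 -5.49  6.89] [-0.09 -6.64  4.05] [-0.19 -6.26  0.5 ] [-0.33 -5.03 10.81] [-0.46 -5.45  4.12] [-0.55 -5.03 -5.36] [ -0.63  -4.69 -15.62] [-0.81 -2.63 13.09] [-1.04 -3.29  4.65] [-1.32 -2.56 12.54] [-1.59 -1.65  2.79] [-1.86 -1.21  6.02] [-2.15 -1.16  5.89] [-2.44 -3.02  8.83] [-2.73 -2.59  8.69] [-3.03 -3.99 15.14] [-3.33 -4.53 26.32] [-3.63 -5.63 41.25] 
 [ 0.2620027  -0.16327445 -0.07033434] target 2.734841800270207 m 0.17777926299338376 sd 0.4087121483961454

 [-0.26257758 -0.16789098 -0.0621423 ] target 2.7870941346058093 m 0.17902247475067665 sd 0.5436254260890593

 [ 0.26200834 -0.26022436 -0.16402168 -0.06668839] target 2.755424384221032 m 0.17706058607851624 sd 0.4696443884930357
(np.float64(2.4622003148107936), np.float64(0.049856512132703694), np.float64(0.2330943657512897), np.float64(0.2486723570040876)) [ 0.62467857 -0.08654477  0.09507576] [  7.60994069  -6.05169255 -17.51352231] 16.9333
```

Request:
{"name": "apply_moves", "arguments": {
  "motion": [
    {"xyz":[-0.4,-0.1,-0.5],"twist":0},
    {"xyz":[-0.5,-0.12,-0.34],"twist":0}
  ]
}}

```text
t: 17.1
tool_pos: [0.6182, -0.0882, 0.0901]
tool_rot: [1.118, 1.116, -0.872]
wrist_force: [0.4, 6.6, 7.8]
grip_width: 0.0225
```

Run:
```python
from h import *
from rig import manip
s=manip.observe();n=now(s);print(n,s['tool_pos'],s['wrist_force'],s['t'])
```

```text
(np.float64(2.6301833916935227), np.float64(0.050160307873051924), np.float64(0.23548628773311947), np.float64(0.2492875934390344)) [ 0.61815305 -0.08820316  0.09012959] [0.44244811 6.58440142 7.84866491] 17.1
```

Request:
{"name": "apply_moves", "arguments": {
  "motion": [
    {"xyz":[-0.4,-0.1,-0.2],"twist":0},
    {"xyz":[-0.26,-0.06,-0.1],"twist":0}
  ]
}}

```text
t: 17.27
tool_pos: [0.6144, -0.089, 0.0884]
tool_rot: [1.121, 1.11, -0.868]
wrist_force: [7.7, 2.0, -4.8]
grip_width: 0.023
```

Run:
```python
from h import *
from rig import manip
s=manip.observe();n=now(s);print(n,s['tool_pos'],s['wrist_force'],s['t'])
```

```text
(np.float64(2.7172801739603303), np.float64(0.04993272908321241), np.float64(0.24198747806402313), np.float64(0.2484504111755279)) [ 0.61437521 -0.08903587  0.08839867] [ 7.71265904  1.99528764 -4.76966754] 17.2667
```

One small nudge, then a still hold with checks.

Request:
{"name": "apply_moves", "arguments": {
  "motion": [
    {"xyz":[-0.28,-0.06,-0.14],"twist":0}
  ]
}}

```text
t: 17.35
tool_pos: [0.6132, -0.0894, 0.0878]
tool_rot: [1.123, 1.107, -0.866]
wrist_force: [3.0, 3.2, 2.4]
grip_width: 0.0228
```

Request:
{"name": "apply_moves", "arguments": {
  "motion": [
    {"xyz":[0,0,0],"twist":0}
  ]
}}

```text
t: 17.43
tool_pos: [0.6131, -0.0893, 0.0876]
tool_rot: [1.122, 1.108, -0.866]
wrist_force: [-5.4, -1.5, 1.2]
grip_width: 0.0228
```

Run:
```python
from h import *
from rig import manip
import cv2
for i in range(2):
    s=manip.observe();print(now(s),s['wrist_force'],s['grip_width'],s['t'],np.abs(s['joint_vel']).max())
    d=manip.camera(['top','side'][i]);c=['top','side'][i]
    for n in ['keeper_knob','crank_grip','oil_bottle','weight','brayer','palette_knife','ink_tin_red','ink_tin_blue']: print(c,n,[(np.round(x['point'],3),round(x['p'],2)) for x in manip.pinpoint(c,n)[:1]])
    if c=='top': cv2.imwrite('pics/t5.png',cv2.resize(d['frame'][:,:,::-1],None,fx=1.5,fy=1.5))
s=manip.observe();print(now(s),s['wrist_force'],s['t'])
```

```text
(np.float64(2.7481905516789844), np.float64(0.050118424471945214), np.float64(0.24499005992557785), np.float64(0.24844842306283862)) [-5.43679986 -1.48160454  1.15909331] 0.022768711976995086 17.4333 0.011965975163461219
top keeper_knob [(array([0.446, 0.223, 0.203]), 0.74)]
top crank_grip [(array([0.538, 0.113, 0.   ]), 0.74)]
top oil_bottle [(array([0.55 , 0.405, 0.001]), 0.64)]
top weight [(array([0.462, 0.047, 0.01 ]), 0.6)]
top brayer [(array([0.382, 0.404, 0.   ]), 0.65)]
top palette_knife [(array([ 0.341, -0.244, -0.001]), 0.87)]
top ink_tin_red [(array([ 0.629, -0.386,  0.   ]), 0.82)]
top ink_tin_blue [(array([ 0.344, -0.246,  0.002]), 0.71)]
(np.float64(2.748816001515838), np.float64(0.05008162481198653), np.float64(0.24518644294310038), np.float64(0.24807824508614915)) [-2.68356103 -0.1532403   4.1493328 ] 0.022564500380771797 17.8833 0.0017309746684884121
side keeper_knob [(array([0.445, 0.222, 0.203]), 0.43)]
side crank_grip [(array([ 0.552,  0.409, -0.002]), 0.62)]
side oil_bottle [(array([0.556, 0.409, 0.   ]), 0.6)]
side weight [(array([0.458, 0.048, 0.007]), 0.5)]
side brayer []
side palette_knife [(array([ 0.337, -0.25 , -0.001]), 0.84)]
side ink_tin_red [(array([ 0.626, -0.383, -0.001]), 0.76)]
side ink_tin_blue [(array([ 0.494, -0.414, -0.004]), 0.79)]
(np.float64(2.7484162538882835), np.float64(0.05007804585012937), np.float64(0.2453282609228364), np.float64(0.24807384510486677)) [-3.02620457  0.92941385  2.66934792] 18.3333
```

View pics/t5.png

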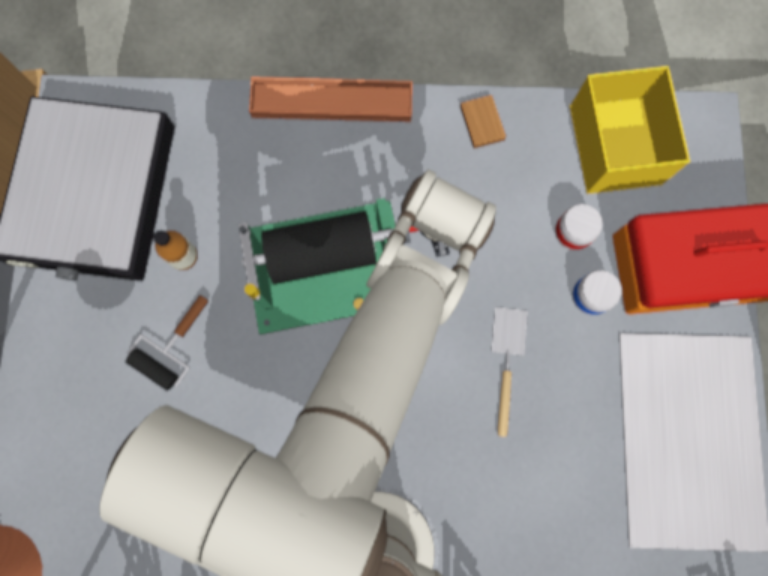

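The top picture shows the keeper bar lying along the stand's x axis, from the hinge at (243,230) to the knob at (251,290), so it is shut. The arm holds the crank at about (420,235), and the other things have not moved. The roller is steady at q = 2.748.

```bash
python3 -c "
from rig import manip
print(manip.sign_off())"
```

```text
the job is handed in; nothing more can be done
None
```

I shut the keeper, turned the roller just over one full turn by the red crank, and handed the job in with the crank gripped and the estimated heavy side straight down. Sign-off gives no verdict, so the result rests on the checks below.

- **Keeper:** I pushed the knob round to its end stop. The push peaked at 45 N at the fingers, more than needed. I took the 40 N limit to cover only the arm and gripper body, so I don't count that as a breach, but I could not confirm it. Later side and top pictures both put the knob at about (0.446, 0.222), which matches shut.
- **Roller:** I turned the crank forward about 1.1 turns, from q of about -0.36 to about 6.6 rad, then more than half a turn back. I recorded the turning force both ways.
    - **Forward pass:** heavy side down at q = 2.735 rad.
    - **Reverse pass:** heavy side down at q = 2.787 rad.
    - **Both together:** 2.755 rad, with a heavy-side torque of 0.177 N m and friction of 0.26 N m. Both agree with the values you gave.
- **Final hold:** The roller sat still at q = 2.748 rad, gripped at 40 N, with about 4 N left at the wrist. It stayed steady to within 0.001 rad over 0.9 s, and the clock read 18.3 s. The tool ended tilted about 0.25 rad in the crank's plane, which is harmless because the grip turns freely on its pin. The radial force on the crank briefly reached about 42 N during the reverse turn.
- **Bystanders:** The bottle, weight, knife, brayer and both tins were found within about 5 mm of where they started. In the last pictures the networks missed or misnamed three things: the crank grip in both views because the hand hid it, the blue tin in the top view, and the brayer in the side view. The other camera showed the tin and brayer in place.

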